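# Hold the stoppered reference cell in the photometer's light path

### The arm

A 6-joint arm with a two-finger parallel gripper is mounted at the origin on a cart in front of the work surface, level with it; the furniture and walls round the work are solid. World frame = base frame: x ahead of the robot, y to its left, z up, the work surface at z = 0. Lengths are in m, angles in rad, forces in N, time in s.
With the tool pointing down it reaches from about 0.375 to 0.825 m from the base axis. Payload 5.5 kg.
Tool frame: the origin (TCP) lies at the very end of the fingers, on their centre line; the grasp point (between the pads) lies 19 mm behind it; z points along the fingers, y is the line along which they close (so a half turn about z gives the same grasp; the last joint's range is limited). The gripper opens to 85 mm and grips with 20 to 120 N. Pads are 22 mm wide; open, the fingers measure 114 mm over their backs; the gripper's body (76 mm by 85 mm) begins 54 mm behind the grasp point. The pads swing forward as they close: fully open they stand 13 mm farther back than shut.
Start: joints at [-1.248, 0.314, -0.047, 1.21, 0, 1.571], TCP at [0.19, -0.569, 0.231] pointing down, gripper open.
Joint ranges: [-2.67, 2.67], [-0.69, 1.73], [-1.03, 1.25], [-2.08, 2.16], [-1.42, 1.45], [-3.14, 3.14]. Speed limits (rad/s): [2.39, 2.39, 3.01, 3.14, 3.14, 3.14].

### API

Orientations are given as a 3x3 rotation matrix whose columns are the frame's x, y, z axes.
In Python, from rig import manip gives the robot as it stands.
- The arm moves only by the shell command python3 -m handwheel 'ROWS' [FORCE]. ROWS is JSON, a list of rows, each a list of 7 numbers: the opening in per cent of the stroke, from 0 (shut) to 100 (fully open), then the shift along the tool's x, y, z in mm, then the turn, a rotation vector about the tool's x, y, z in degrees. A call has exactly 10 rows; each row shifts and turns the commanded pose from where the row before left it, along the tool's axes as they then stand; what a row does not reach is not made up. A row lasts 1/8 s, in which the tool goes at most 62.5 mm and 10.7 degrees, less where a joint would pass 70% of its speed; a pose out of reach is approached as far as the arm can. A call is refused whole if a number of a shift passes 62.5 or a number of a turn 10.7, either way. A call with a gripper value outside its range is refused whole. The fingers move at their own pace and stop on an object; FORCE is the grip in N (left out, the last holds). Time passes only in rows, so rows that do not move let the fingers close, or fill a call up. It gives the time, the measured TCP pose, the force, the opening and the grip force at its end, in the units of the state.
- manip.sense(): the state, without advancing time (a new reading comes with each control period).
- manip.snapshot(name): name is "scene" or "side" or "wrist"; returns a dict with "image" (420x560x3 uint8, blue, green, red), "fx", "fy", "cx", "cy" (pixels), "T" (4x4, takes a point from camera to world coordinates). Camera axes: x right, y up, looking along -z (the intrinsics and any distortion apply to the point x, -y, -z); pixel columns grow to the right and rows downward; lengths in m; the calibration is good to about 2 mm. A picture is of the moment at which its call begins. There is no depth.
- manip.sign_off(): hands the job in; it is judged then, once.
Trained networks look in a picture, given as the dict that the camera call returned (one of the last four; its "shot" number tells which), for a name from the list of things; names that differ only in an ending like _2 or _b are one class to them, and where a whole thing is asked for, a point or a joint stands for the part that bears it (a point fixed in the world has none). Each returns a list of dicts, best first, with "p" (0 to 1); they miss things now and then, are a little off and sometimes report something else, mostly with a low value. They report only what shows in the picture. A call takes as long as a camera call. They do not tell look-alikes from the thing itself.
- manip.spot_in(thing, picture): "location" ([x, y, z] in m, in the coordinates of the camera as it stood for that picture, good to about 4 mm: the middle of the surface that is visible of it).
- manip.pinpoint(thing, picture): "location" ([x, y, z] in m, in the coordinates of the camera as it stood for that picture, good to about 4 mm: a listed point, or the origin of a listed thing).
The state is a dict: "time_s": time; "q": joint angles; "qvel": joint speeds; "joint_efforts": joint torques, N m; "tool_pos": TCP position; "eef_rot": TCP orientation; "wrist_force": force on the tool from outside, world axes, zero at the start; "torque": the same for the moment, N m; "opening": opening from 0.0 (shut) to 1.0 (fully open); "gripper_force": force on a finger pad.
Only numpy, scipy, OpenCV 4.12 (cv2) and the standard library are available. Lean on these libraries where they do the work, as an engineer would, in place of code of your own. Each camera call takes 0.05 s, during which the arm holds its last target. There are 200 camera calls.

### The job

First slide the loose detector module along its rail until its front butts flush against the cell stage. Then draw the stoppered glass cell out of the rack, gripping it by its two frosted faces only (fingers never on the clear windows or the stopper; the two open cells stay in their wells), and hold it in the light path: upright in the middle of the gap between the two lens snouts, clear windows facing the lenses, the etched line level with the lens centres, touching nothing but the fingers. Finish while still holding it there; do not put it down.

Things in the scene. Friction and masses are not known exactly. Their poses are not given: they have to be found in the camera images.
- beam_mid (a point): Middle of the light path, 72 mm above the worktop, half-way between the two lens snouts once the detector is home. y is the beam, from the detector's side (-y) to the lamp (+y); x across it, z up. Each snout is 24 mm across (31 at its root), centred on the beam, and reaches 16 mm out over the stage: 60 mm are left between their ends when the detector is home.
- bench: The photometer, fixed to the worktop; origin on the worktop below beam_mid, same axes. Aluminium rail 92 mm wide (x), 12 high, from y -245 to +140 mm, with a lip 8 mm wide and 8 high along each edge. On it the cell stage, a dark block 66 (x) x 92 (y) mm below beam_mid, top 36 mm above the worktop, and at its +y end the grey lamp module, 66 x 90 mm, top 97 mm above the worktop.
- stage_end (a point): Centre of the cell stage's end face (its -y face, 66 mm wide, 12 to 36 mm above the worktop) against which the detector butts; 24 mm above the worktop, 46 mm from beam_mid along -y, same axes.
- detector_center (a point): Centre of the detector's housing: a loose grey box 66 (x) x 80 (y) x 82 mm high, 0.8 kg, on the rail between its lips with 2 mm play each side; top 97, this point 53 mm above the worktop. Its y axis points at the stage, from which it starts 35 to 75 mm away. Push its plain back (-y) face with closed fingers 40 to 60 mm above the worktop (slides at 3 to 9 N) or grip it across its 66 mm.
- detector_front (a point): Centre of the part of the detector's front face that butts against the stage: 40 mm from the module's centre along its +y, 24 mm above the worktop. It meets stage_end when home.
- detector: The detector module with its snout; origin at the centre of its underside, axes as for detector_center.
- cell_center (a point): Centre (29 mm above its underside) of the stoppered glass cell, 18 (x) x 28 (y) x 58 mm high, 50 g. The wide faces (+x and -x, 28 mm wide, 18 mm apart) are frosted: grip these. The narrow faces (+y, -y) are the clear windows. It stands in one of the rack's three wells, 1 mm play each side, underside 6 mm above the worktop, upper 42 mm out of the rack, and lifts straight out.
- cell_mark (a point): Point on the cell's vertical axis at the height of the line etched across its frosted faces, 18 mm above its underside (11 mm below cell_center). It belongs at beam_mid.
- cell: The stoppered cell as a whole; origin at the centre of its underside, axes as for cell_center.
- cell_window_a: The clear window in the cell's +y face, 14 mm wide, set back 0.5 mm between the frosted plates (origin as the cell's).
- cell_window_b: The clear window in the cell's -y face, likewise (origin as the cell's).
- cell_stopper: The white stopper on the cell: a plate 15 (x) x 25 (y) mm and a round stub 11 mm across, 11 mm above the glass in all (origin as the cell's).
- rack: Grey rack fixed to the worktop, 52 (x) x 154 (y) x 22 mm high, three wells 16 mm deep in a row along y at -46, 0 and +46 mm; origin at the centre of its underside. The cells stand with their frosted faces across the rack's x, so fingers that close along the rack's x have free room.
- open_cell_1_center (a point): Centre of an open cell of the same size and stance as the stoppered one, but without stopper; it stays in the rack.
- open_cell_2_center (a point): Centre of the other open cell, likewise.
Not all that is in view belongs to the job. There is more than one size of the rack; the one meant has the size given above. What is shaped like the cell but blue or green is not meant.

How it is judged:
By the outcome, as a careful person would: the job done as asked, in the order asked, and still so for the second after the job is handed in, while the arm keeps its last pose, push and grip.
It also fails if it takes over 54 s, if anything falls off the work surface, if the arm or the gripper's body presses on something with over 40 N, if the wrist force passes 120 N, or if a joint passes its speed limit or range.

## Working session

There is one attempt and no reset: what is moved stays moved. The work goes in short steps, Python scripts to look and compute and a shell command to move; the robot and the scene stay as the last step left them, time stands still between calls to the robot, and variables do not carry over. Pictures are saved under pics/ and viewed, at most 10 in all, crops included, and the job is handed in when it is done.

```bash
mkdir -p pics; ls; cat > h.py <<'E'
import numpy as np, cv2
from rig import manip
def w(p,l): T=np.array(p["T"]); return T[:3,:3]@np.array(l)+T[:3,3]
def snap(n,f=None):
    p=manip.snapshot(n)
    if f: cv2.imwrite(f"pics/{f}.png",p["image"])
    return p
def look(p,names,k=3):
    for n in names:
        for d in manip.pinpoint(n,p)[:k]: print(n,round(d["p"],2),np.round(w(p,d["location"])*1000,1))
def px(p,W):
    T=np.array(p["T"]); c=T[:3,:3].T@(np.array(W)-T[:3,3]); return p["cx"]+p["fx"]*c[0]/-c[2], p["cy"]-p["fy"]*c[1]/-c[2]
E
python3 - <<'E'
from h import *
a=snap("scene","a");b=snap("side","b")
cv2.imwrite("pics/ab.png",cv2.resize(np.vstack([a["image"],b["image"]]),(400,600)))
N=["beam_mid","stage_end","detector_center","detector_front","cell_center","cell_mark","rack","open_cell_1_center","bench"]
for p in(a,b):
    print(np.round(p["T"],3).tolist(),p["fx"],[k for k in p]); look(p,N)
s=manip.sense(); print(s["time_s"],s["tool_pos"],np.round(s["eef_rot"],3).tolist(),s["wrist_force"])
E
```

```text
pics
[[0.627, 0.43, -0.649, -0.306], [-0.779, 0.32, -0.54, -0.758], [-0.025, 0.844, 0.536, 0.71], [0.0, 0.0, 0.0, 1.0]] 477.06026628229614 ['image', 'fx', 'fy', 'cx', 'cy', 'T', 'shot']
beam_mid 0.78 [541.9 125.4  77.6]
stage_end 0.61 [548.2  85.8  25.4]
detector_center 0.62 [548.5 -16.6  49.9]
detector_front 0.86 [540.5  27.4  22. ]
detector_front 0.73 [ 447.2 -228.3   24.8]
cell_center 0.71 [ 436.7 -148.7   28.1]
cell_center 0.62 [ 443.7 -231.2   30.3]
cell_center 0.55 [ 357.8 -179.4   28.6]
cell_mark 0.73 [ 355.2 -186.7   12.4]
cell_mark 0.61 [ 448.2 -231.    23. ]
cell_mark 0.57 [ 437.6 -142.3   17.7]
rack 0.78 [ 326.1 -293.    -3.4]
rack 0.62 [ 453.3 -275.6   -1.5]
rack 0.42 [ 449.6 -276.7   35.9]
open_cell_1_center 0.72 [ 448.3 -275.7   36.2]
open_cell_1_center 0.38 [547.5 -18.4   6.9]
bench 0.94 [545.8 134.1  -0.7]
[[0.95, 0.102, -0.295, 0.163], [-0.312, 0.335, -0.889, -1.03], [0.008, 0.937, 0.35, 0.464], [0.0, 0.0, 0.0, 1.0]] 438.54556917679696 ['image', 'fx', 'fy', 'cx', 'cy', 'T', 'shot']
beam_mid 0.57 [544.4 134.6  65.6]
stage_end 0.7 [542.9  84.8  21.9]
detector_center 0.68 [543.8 -14.   52.4]
detector_front 0.69 [546.2  19.6  22.1]
detector_front 0.25 [541.7 -14.9  10.6]
cell_center 0.82 [ 436.7 -144.7   27.1]
cell_center 0.67 [ 444.1 -230.9   38.3]
cell_mark 0.71 [ 445.7 -232.3   23.7]
cell_mark 0.65 [ 350.4 -181.2   19.9]
cell_mark 0.64 [ 435.5 -149.9   14.9]
rack 0.93 [ 451.8 -277.     0.7]
rack 0.86 [ 331.2 -287.    -4. ]
open_cell_1_center 0.8 [ 458.7 -270.9   34.5]
bench 0.57 [540.3 128.8   0.9]
bench 0.52 [ 460.9 -318.3   30.5]
1.0 [ 0.19033208 -0.56899117  0.23128632] [[0.948, 0.317, -0.0], [0.317, -0.948, 0.0], [0.0, -0.0, -1.0]] [ 0.11440164 -0.58605092  0.44468007]
```

View pics/a.png

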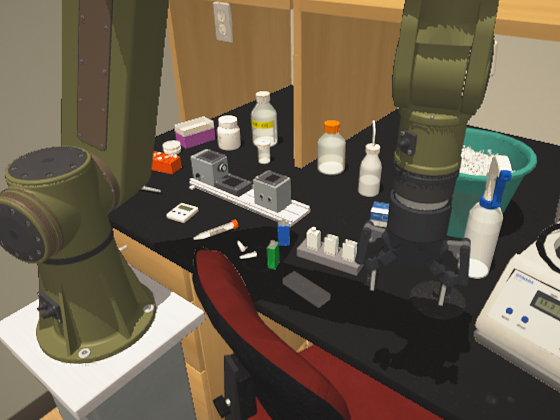

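View pics/b.png

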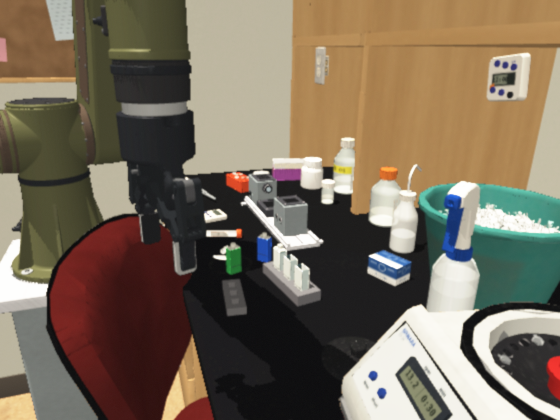

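The scene view shows the bench (lamp about (208,165), detector about (271,190)) and the three-cell rack at about (333,248), with blue and green decoys at (284,234) and (273,255). The side view shows the same rack at about (290,275) and the smaller dark rack at (233,297). Next I go above the rack for a close look.

```bash
python3 -m handwheel '[[0,33,-20,0,0,0,0],[0,33,-20,0,0,0,0],[0,33,-20,0,0,0,0],[0,33,-20,0,0,0,0],[0,33,-20,0,0,0,0],[0,33,-20,0,0,0,0],[0,33,-20,0,0,0,0],[0,33,-20,0,0,0,0],[0,33,-20,0,0,0,0],[0,33,-20,0,0,0,0]]'
python3 -m handwheel '[[0,0,0,0,0,0,-10],[0,0,0,0,0,0,-10],[0,0,0,0,0,0,-10],[0,0,0,0,0,0,-10],[0,0,0,0,0,0,-10],[0,0,0,0,0,0,-10],[0,0,0,0,0,0,-10],[0,0,0,0,0,0,-1.5],[0,0,0,0,0,0,0],[0,0,0,0,0,0,0]]'
python3 - <<'E'
from h import *
p=snap("wrist","w1"); print(np.round(p["T"],3).tolist())
look(p,["cell_center","cell_stopper","rack","open_cell_1_center","detector_center"])
print(np.round(manip.sense()["eef_rot"],3).tolist())
E
```

```text
time_s: 2.25
tool_pos: [0.4406, -0.2737, 0.2315]
eef_rot: [[0.948, 0.317, 0.0], [0.317, -0.948, -0.0], [0.0, 0.0, -1.0]]
wrist_force: [-0.6, -0.7, 0.6]
opening: 0.001
gripper_force: 0.0
time_s: 3.5
tool_pos: [0.4398, -0.2746, 0.2313]
eef_rot: [[0.002, 1.0, -0.0], [1.0, -0.002, 0.0], [0.0, -0.0, -1.0]]
wrist_force: [-0.6, 0.8, 0.2]
opening: -0.002
gripper_force: 0.0
[[1.0, 0.001, 0.001, 0.44], [-0.001, 0.958, 0.286, -0.202], [-0.001, -0.286, 0.958, 0.374], [0.0, 0.0, 0.0, 1.0]]
cell_center 0.91 [ 435.6 -143.5   32.4]
cell_center 0.87 [ 449.6 -227.6   35.8]
cell_center 0.6 [ 353.2 -177.1   28.3]
cell_stopper 0.96 [ 434.9 -140.9    3. ]
cell_stopper 0.95 [ 349.4 -175.8   -0.6]
cell_stopper 0.93 [ 446.5 -223.     7.4]
rack 0.94 [ 327.  -294.8   -4. ]
rack 0.62 [ 4.485e+02 -2.734e+02  1.000e-01]
open_cell_1_center 0.94 [ 449.3 -275.2   34.9]
[[0.0, 1.0, -0.0], [1.0, -0.0, 0.0], [0.0, -0.0, -1.0]]
```

View pics/w1.png

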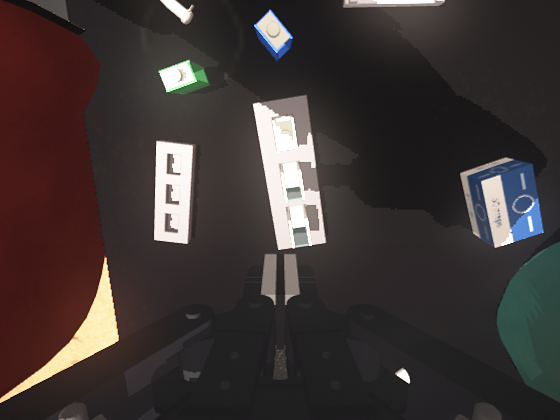

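The wrist view shows the stoppered cell in the far (+y) well at about (286,135), and open cells at (292,178) and (300,230). The rack is turned about +8°. Next I go behind the detector.

```bash
python3 -m handwheel '[[0,20,13,0,0,0,0],[0,20,13,0,0,0,0],[0,20,13,0,0,0,0],[0,20,13,0,0,0,0],[0,20,13,0,0,0,0],[0,20,13,0,0,0,0],[0,20,13,0,0,0,0],[0,20,13,0,0,0,0],[0,0,0,0,0,0,0],[0,0,0,0,0,0,0]]'
python3 - <<'E'
from h import *
p=snap("wrist","w2")
N=["beam_mid","stage_end","detector_center","detector_front","bench","detector"]
look(p,N,2)
print('s');look(snap("scene"),N,1)
print('d');look(snap("side"),N,1)
E
```

```text
time_s: 5.05
tool_pos: [0.5435, -0.115, 0.2312]
eef_rot: [[0.0, 1.0, -0.0], [1.0, -0.0, -0.0], [-0.0, -0.0, -1.0]]
wrist_force: [0.4, -0.5, 0.3]
opening: 0.001
gripper_force: 0.0
beam_mid 0.59 [ 445.7 -227.1    2.6]
detector_center 0.42 [ 444.3 -228.4    3.5]
detector 0.56 [547.2 -16.8  10.9]
s
beam_mid 0.67 [541.7 129.9  76.4]
stage_end 0.97 [545.7  84.8  24.8]
detector_center 0.86 [545.7 -14.5  51.1]
detector_front 0.69 [541.8  24.   20.4]
bench 0.94 [543.7 133.2  -1.2]
detector 0.82 [542.9 -18.4   9.3]
d
beam_mid 0.64 [544.8 131.9  67. ]
stage_end 0.74 [545.4 -16.9   9.3]
detector_center 0.73 [546.4 -15.1  53. ]
detector_front 0.68 [544.7  20.3  22.6]
bench 0.67 [540.5 131.4  -0.9]
detector 0.27 [ 452.  -275.1   -3.2]
```

View pics/w2.png

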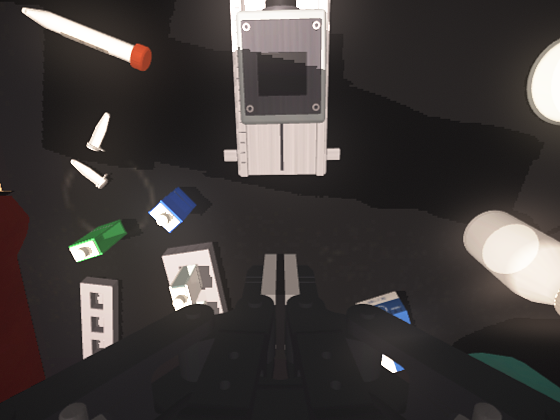

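The rail end is at about (282,176), centred on the TCP column and with no visible yaw. I descend and approach the back face.

```bash
python3 -m handwheel '[[0,0,1,18,0,0,0],[0,0,0,18,0,0,0],[0,0,0,18,0,0,0],[0,0,0,18,0,0,0],[0,0,0,18,0,0,0],[0,0,0,18,0,0,0],[0,0,0,18,0,0,0],[0,0,0,18,0,0,0],[0,0,0,18,0,0,0],[0,0,0,19,0,0,0]]'
python3 -m handwheel '[[0,15,0,0,0,0,0],[0,12,0,0,0,0,0],[0,8,0,0,0,0,0],[0,5,0,0,0,0,0],[0,5,0,0,0,0,0],[0,5,0,0,0,0,0],[0,5,0,0,0,0,0],[0,5,0,0,0,0,0],[0,5,0,0,0,0,0],[0,5,0,0,0,0,0]]'
```

```text
time_s: 7.35
tool_pos: [0.545, -0.1147, 0.0498]
eef_rot: [[0.0, 1.0, 0.0], [1.0, -0.0, -0.0], [-0.0, 0.0, -1.0]]
wrist_force: [0.4, 0.6, -0.7]
opening: 0.004
gripper_force: 0.0
time_s: 8.6
tool_pos: [0.5455, -0.0464, 0.0509]
eef_rot: [[0.001, 1.0, 0.001], [1.0, -0.001, -0.004], [-0.004, 0.001, -1.0]]
wrist_force: [0.2, -5.5, 1.8]
opening: 0.002
gripper_force: 0.6
```

```bash
python3 -m handwheel '[[0,5,0,0,0,0,0],[0,5,0,0,0,0,0],[0,5,0,0,0,0,0],[0,4,0,0,0,0,0],[0,3,0,0,0,0,0],[0,2,0,0,0,0,0],[0,2,0,0,0,0,0],[0,2,0,0,0,0,0],[0,2,0,0,0,0,0],[0,2,0,0,0,0,0]]'
python3 - <<'E'
from h import *
p=snap("wrist","w3")
N=["beam_mid","stage_end","detector_center","detector_front","bench"]
look(p,N,1)
print('s');look(snap("scene"),N,1)
print('d');look(snap("side"),N,1)
E
```

```text
time_s: 9.85
tool_pos: [0.5453, -0.0147, 0.0509]
eef_rot: [[0.002, 1.0, 0.001], [1.0, -0.002, -0.004], [-0.004, 0.001, -1.0]]
wrist_force: [-0.2, -6.8, 3.5]
opening: 0.001
gripper_force: 0.5
s
beam_mid 0.79 [542.5 129.3  75.3]
stage_end 0.84 [546.9  85.2  25.5]
detector_center 0.73 [ 439.8 -231.5   31.1]
detector_front 0.93 [541.7  75.6  23. ]
bench 0.87 [545.6 131.    3.4]
d
beam_mid 0.7 [541.  131.7  66.7]
stage_end 0.91 [543.1  85.4  22.1]
detector_center 0.89 [547.3  38.7  53.6]
detector_front 0.74 [546.1  72.6  24.4]
bench 0.81 [542.5 128.3   1.1]
```

```bash
python3 -m handwheel '[[0,2,0,0,0,0,0],[0,2,0,0,0,0,0],[0,1,0,0,0,0,0],[0,1,0,0,0,0,0],[0,1,0,0,0,0,0],[0,1,0,0,0,0,0],[0,1,0,0,0,0,0],[0,1,0,0,0,0,0],[0,1,0,0,0,0,0],[0,1,0,0,0,0,0]]'
```

```text
time_s: 12.0
tool_pos: [0.5457, -0.004, 0.0512]
eef_rot: [[0.002, 1.0, 0.002], [1.0, -0.002, -0.007], [-0.007, 0.002, -1.0]]
wrist_force: [-0.0, -13.1, 6.4]
opening: -0.001
gripper_force: 1.9
```

```bash
python3 -m handwheel '[[0,1,0,0,0,0,0],[0,1,0,0,0,0,0],[0,1,0,0,0,0,0],[0,1,0,0,0,0,0],[0,0,0,0,0,0,0],[0,0,0,0,0,0,0],[0,0,0,0,0,0,0],[0,0,0,0,0,0,0],[0,0,0,0,0,0,0],[0,0,0,0,0,0,0]]'
```

```text
time_s: 13.25
tool_pos: [0.546, -0.0036, 0.0519]
eef_rot: [[0.004, 1.0, 0.002], [1.0, -0.004, -0.014], [-0.014, 0.002, -1.0]]
wrist_force: [-1.7, -22.7, 10.4]
opening: 0.003
gripper_force: 3.6
```

Contact is firm: 23 N with almost no travel. I back off, rise and check from above.

```bash
python3 -m handwheel '[[0,-8,0,0,0,0,0],[0,-10,0,0,0,0,0],[0,-5,0,-20,0,0,0],[0,0,0,-30,0,0,0],[0,0,0,-30,0,0,0],[0,15,0,-30,0,0,0],[0,25,0,-30,0,0,0],[0,25,0,-30,0,0,0],[0,25,0,-20,0,0,0],[0,0,0,0,0,0,0]]'
python3 - <<'E'
from h import *
p=snap("wrist","w4"); print(np.round(p["T"],4).tolist(),p["fx"],p["cx"],p["cy"])
N=["beam_mid","stage_end","detector_center","detector_front","bench"]
look(p,N,1)
print('s');look(snap("scene"),N,1)
print('d');look(snap("side"),N,1)
E
```

```text
time_s: 14.5
tool_pos: [0.5459, 0.072, 0.2419]
eef_rot: [[-0.002, 1.0, 0.003], [1.0, 0.002, 0.001], [0.001, 0.003, -1.0]]
wrist_force: [-0.6, -1.1, -0.7]
opening: 0.001
gripper_force: 0.0
[[1.0, -0.0023, -0.0026, 0.5451], [0.0029, 0.9587, 0.2843, 0.1448], [0.0018, -0.2843, 0.9587, 0.3845], [0.0, 0.0, 0.0, 1.0]] 349.96053820027186 279.87914560481374 208.24424472528565
beam_mid 0.75 [540.4 134.   72.6]
stage_end 0.82 [544.7  85.7  25.6]
detector_front 0.8 [547.2  83.2  20.2]
bench 0.9 [541.4 131.2   2.2]
s
beam_mid 0.71 [542.7 129.7  77.6]
stage_end 0.63 [546.6  81.3  25.3]
detector_center 0.78 [546.2  43.9  55. ]
detector_front 0.9 [542.2  82.3  24. ]
bench 0.9 [545.9 130.8  -0.9]
d
beam_mid 0.59 [541.1 129.6  67.9]
stage_end 0.94 [542.8  84.2  20.4]
detector_center 0.79 [546.   46.4  51.1]
detector_front 0.92 [547.9  80.9  25.3]
bench 0.91 [ 5.433e+02  1.289e+02 -4.000e-01]
```

View pics/w4.png

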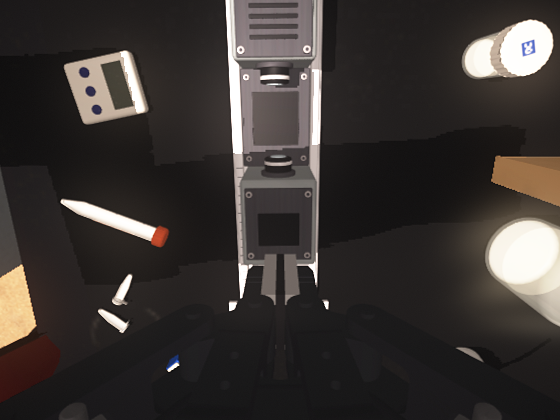

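The detector (top face at about x 245-316, y 180-263) is against the stage, with snouts at (278,163) and (275,75). I enlarge the picture to get edges for the beam middle and yaw.

```bash
python3 - <<'E'
import cv2
i=cv2.imread("pics/w4.png")[40:200,220:340]
cv2.imwrite("pics/w4c.png",cv2.resize(i,None,fx=3.75,fy=3.75,interpolation=cv2.INTER_CUBIC))
E
```

```text
(no output)
```

View pics/w4c.png

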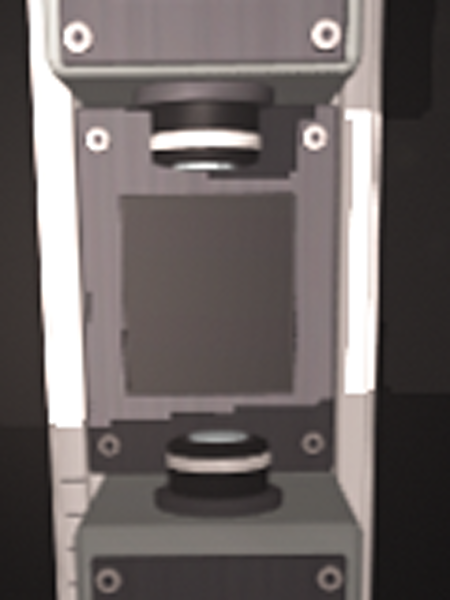

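```bash
cat >> h.py <<'E'
def ray(p,u,v,z):
    T=np.array(p["T"]); d=T[:3,:3]@np.array([(u-p["cx"])/p["fx"],-(v-p["cy"])/p["fy"],-1]); s=(z-T[2,3])/d[2]; return (T[:3,3]+s*d)*1000
E
python3 - <<'E'
from h import *
p=snap("wrist")
for n,u,v,z in [("lampsn",205,155,.072),("detsn",218,447,.072),("s1",97,138,.036),("s2",314,137,.036),("s3",109,444,.036),("s4",312,442,.036),("d1",108,580,.097),("d2",329,577,.097),("l1",77,37,.097),("l2",325,34,.097),("dtop",218,525,.097),("ltop",205,75,.097)]:
    print(n,np.round(ray(p,220+u/3.75,40+v/3.75,z),1))
E
```

```text
lampsn [539.9 161.5  72. ]
detsn [542.8  96.3  72. ]
s1 [512.6 167.6  36. ]
s2 [566.4 167.8  36. ]
s3 [513.7  91.6  36. ]
s4 [567.4  92.2  36. ]
d1 [518.2  70.1  97. ]
d2 [567.8  70.9  97. ]
l1 [514.8 182.3  97. ]
l2 [564.4 182.9  97. ]
dtop [542.9  82.7  97. ]
ltop [540.4 175.3  97. ]
```

Detector and lamp front edges are 92.6 mm apart, which matches 92 mm, so the detector is home. Beam middle is about (541,130) with yaw about +1°. Next I go to the cell.

```bash
python3 -m handwheel '[[60,-34,-11,0,0,0,0],[60,-34,-11,0,0,0,0],[60,-34,-11,0,0,0,0],[60,-34,-11,0,0,0,0],[60,-34,-11,0,0,0,0],[60,-34,-11,0,0,0,0],[60,-34,-11,0,0,0,0],[60,-34,-11,0,0,0,0],[60,-34,-11,10,0,0,0],[60,0,0,10,0,0,0]]'
python3 - <<'E'
from h import *
p=snap("wrist","w5"); print(np.round(p["T"],4).tolist())
look(p,["cell_center","cell_stopper","rack","open_cell_1_center"])
i=p["image"][150:270,220:360]
i=p["image"][100:300,180:380]
cv2.imwrite("pics/w5c.png",cv2.resize(i,None,fx=3,fy=3,interpolation=cv2.INTER_CUBIC))
E
```

```text
time_s: 16.7
tool_pos: [0.4453, -0.2375, 0.2201]
eef_rot: [[0.003, 1.0, 0.0], [1.0, -0.003, -0.001], [-0.001, 0.0, -1.0]]
wrist_force: [0.0, 0.6, 0.1]
opening: 0.602
gripper_force: 0.0
[[1.0, 0.0026, 0.0016, 0.4453], [-0.0029, 0.9582, 0.2861, -0.1644], [-0.0008, -0.2861, 0.9582, 0.3626], [0.0, 0.0, 0.0, 1.0]]
cell_center 0.96 [ 448.2 -228.3   34.1]
cell_center 0.85 [ 355.7 -176.1   30.7]
cell_center 0.64 [ 436.3 -142.2   29. ]
cell_stopper 0.91 [ 350.  -175.8   -2.8]
cell_stopper 0.87 [ 447.6 -225.1    8.1]
rack 0.93 [ 447.5 -270.2    2.2]
rack 0.79 [ 326.7 -294.6   -1.8]
open_cell_1_center 0.88 [ 446.4 -273.6   37.4]
```

View pics/w5c.png

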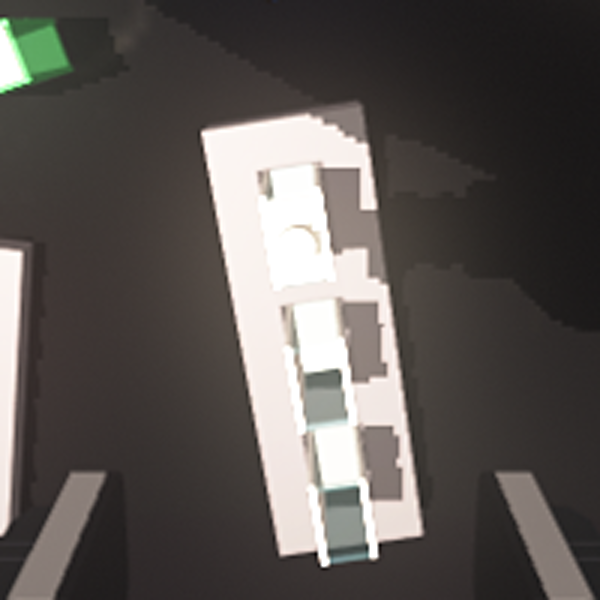

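The stopper stub is at crop (300,240) and the rack top corners at (202,130), (360,103), (280,556) and (422,533).

```bash
python3 - <<'E'
from h import *
p=snap("wrist")
c=np.array([ray(p,180+u/3,100+v/3,.022) for u,v in[(202,130),(360,103),(422,533),(280,556)]])
print(np.round(c,1),np.linalg.norm(c-np.roll(c,-1,0),axis=1))
m=c.mean(0);y=(c[0]+c[1]-c[2]-c[3]);y/=np.linalg.norm(y);x=c[1]+c[2]-c[0]-c[3]
print("yaw",np.degrees(np.arctan2(-y[0],y[1])),np.degrees(np.arctan2(x[1],x[0])),"centre",m,"cell",m+46*y)
print("stub",ray(p,180+300/3,100+240/3,.075))
s=manip.sense();print(s["tool_pos"],s["q"])
E
```

```text
[[ 414.2 -198.2   22. ]
 [ 464.8 -189.6   22. ]
 [ 489.9 -341.6   22. ]
 [ 438.7 -351.    22. ]] [ 51.32134491 154.0313422   52.02496915 154.68980189]
yaw 9.236780563476685 10.008749845979983 centre [ 451.9017431 -270.0904564   22.       ] cell [ 444.51806051 -224.68691874   22.        ]
stub [ 445.77431533 -222.92357087   75.        ]
[ 0.44635751 -0.23492767  0.22067479] [-4.84585623e-01  1.38755768e-01 -2.93047928e-01  1.13851497e+00
  1.57032991e-04  1.08491126e+00]
```

```bash
python3 -m handwheel '[[60,9,-1,0,0,0,0],[60,0,0,0,0,0,-9.5],[60,0,0,20,0,0,0],[60,0,0,20,0,0,0],[60,0,0,20,0,0,0],[60,0,0,20,0,0,0],[60,0,0,20,0,0,0],[60,0,0,16,0,0,0],[60,0,0,0,0,0,0],[60,0,0,0,0,0,0]]'
python3 - <<'E'
from h import *
p=snap("wrist","w6")
i=p["image"][150:400,180:380]
cv2.imwrite("pics/w6c.png",cv2.resize(i,None,fx=2.4,fy=2.4,interpolation=cv2.INTER_CUBIC))
t=np.array(manip.sense()["tool_pos"])
print(t,px(p,t),px(p,[.445,-.2245,.064]),px(p,[t[0],t[1],.075]))
look(p,["cell_center","cell_stopper"],1)
E
```

```text
time_s: 18.25
tool_pos: [0.4453, -0.2267, 0.1049]
eef_rot: [[-0.165, 0.986, 0.001], [0.986, 0.165, -0.0], [-0.0, 0.001, -1.0]]
wrist_force: [-0.4, 0.3, -0.6]
opening: 0.599
gripper_force: 0.0
[ 0.44547374 -0.22683918  0.10511317] (np.float64(280.8019770069745), np.float64(274.03040105915585)) (np.float64(280.5177349208359), np.float64(235.98063489472935)) (np.float64(280.68991995530683), np.float64(247.65597081121376))
cell_center 0.83 [ 436.2 -141.2   32.5]
cell_stopper 0.96 [ 4.335e+02 -1.437e+02  4.000e-01]
```

View pics/w6c.png

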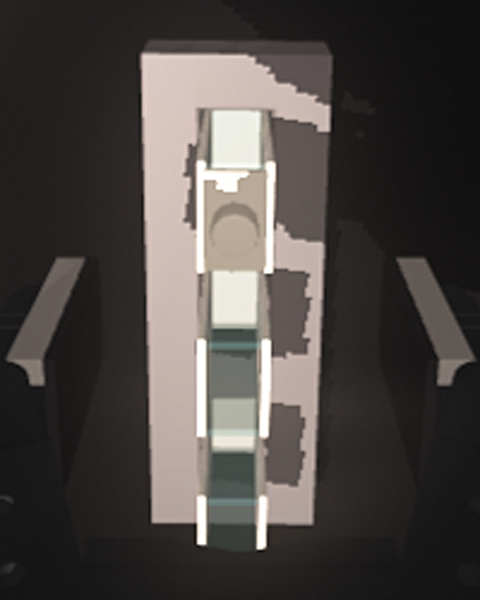

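Yaw is aligned. The cell centre is at crop (235,217) and the finger middle at 240, so I shift tool y by -1 mm, descend and grip.

```bash
python3 -m handwheel '[[60,0,-1,10,0,0,0],[60,0,0,10,0,0,0],[60,0,0,10,0,0,0],[60,0,0,10,0,0,0],[60,0,0,10,0,0,0],[60,0,0,10,0,0,0],[60,0,0,8,0,0,0],[60,0,0,7,0,0,0],[60,0,0,0,0,0,0],[60,0,0,0,0,0,0]]' 30
python3 -m handwheel '[[45,0,0,0,0,0,0],[35,0,0,0,0,0,0],[28,0,0,0,0,0,0],[24,0,0,0,0,0,0],[20,0,0,0,0,0,0],[15,0,0,0,0,0,0],[10,0,0,0,0,0,0],[10,0,0,0,0,0,0],[10,0,0,0,0,0,0],[10,0,0,0,0,0,0]]' 30
```

```text
time_s: 19.65
tool_pos: [0.4441, -0.2269, 0.0295]
eef_rot: [[-0.165, 0.986, 0.0], [0.986, 0.165, -0.0], [-0.0, 0.0, -1.0]]
wrist_force: [0.7, 0.3, -0.3]
opening: 0.604
gripper_force: 0.0
time_s: 20.9
tool_pos: [0.4439, -0.2268, 0.0294]
eef_rot: [[-0.165, 0.986, 0.0], [0.986, 0.165, -0.0], [-0.0, 0.0, -1.0]]
wrist_force: [-0.1, 0.2, 2.9]
opening: 0.203
gripper_force: 29.6
```

```bash
python3 -m handwheel '[[10,0,0,-3,0,0,0],[10,0,0,-6,0,0,0],[10,0,0,-8,0,0,0],[10,0,0,-10,0,0,0],[10,0,0,-20,0,0,0],[10,0,0,-25,0,0,0],[10,0,0,-25,0,0,0],[10,0,0,-25,0,0,0],[10,0,0,-25,0,0,0],[10,0,0,-20,0,0,0]]'
python3 - <<'E'
from h import *
p=snap("wrist","w7"); q=snap("side")
for c in(p,q): look(c,["cell_center","cell_mark","cell","rack"],2)
print(manip.sense()["tool_pos"])
E
```

```text
time_s: 22.15
tool_pos: [0.4441, -0.227, 0.1982]
eef_rot: [[-0.165, 0.986, 0.001], [0.986, 0.165, -0.001], [-0.001, 0.001, -1.0]]
wrist_force: [-0.1, 0.7, -0.7]
opening: 0.207
gripper_force: 29.3
cell_center 0.96 [ 436.5 -144.2   34.7]
cell_center 0.8 [ 352.8 -174.7   29.3]
cell_mark 0.71 [ 446.3 -226.9  175. ]
cell_mark 0.6 [ 357.4 -179.8   20.9]
cell 0.78 [ 445.1 -227.5  179.5]
cell 0.7 [ 351.9 -177.7    2.8]
rack 0.69 [ 451.4 -271.1   -0.6]
rack 0.65 [ 328.  -295.7   -3.4]
cell_center 0.78 [ 448.6 -231.6  206.1]
cell_center 0.77 [ 355.7 -179.8   25.4]
cell_mark 0.95 [ 355.3 -182.2   19.9]
cell_mark 0.75 [ 447.2 -234.2  192.8]
cell 0.82 [ 353.9 -180.1   -5.4]
cell 0.74 [ 442.5 -234.1  172.1]
rack 0.96 [ 455.2 -274.9   -3. ]
rack 0.67 [ 330.5 -289.    -1.4]
[ 0.44339127 -0.22657011  0.19552432]
```

```bash
python3 -m handwheel '[[10,0,0,0,0,0,8.5],[10,30,9,0,0,0,0],[10,42,12,0,0,0,0],[10,45,13,0,0,0,0],[10,45,13,0,0,0,0],[10,45,13,0,0,0,0],[10,45,13,0,0,0,0],[10,42,12,0,0,0,0],[10,37,10,0,0,0,0],[10,26,8,0,0,0,0]]'
python3 - <<'E'
from h import *
p=snap("wrist","w8");a=snap("scene");b=snap("side")
N=["beam_mid","cell_mark","cell","bench","stage_end","detector_front"]
for c in(p,a,b): print('-');look(c,N,1)
s=manip.sense();print(s["tool_pos"],s["eef_rot"],s["gripper_force"])
E
```

```text
time_s: 23.9
tool_pos: [0.5407, 0.1336, 0.1957]
eef_rot: [[-0.019, 1.0, -0.001], [1.0, 0.019, -0.0], [-0.0, -0.001, -1.0]]
wrist_force: [-0.0, -0.4, -0.2]
opening: 0.206
gripper_force: 29.3
-
beam_mid 0.7 [543.7 131.2  73.3]
cell_mark 0.75 [543.9 132.3 189.7]
cell 0.82 [539.3 132.  176.8]
bench 0.91 [541.7 131.8   2.6]
stage_end 0.6 [544.4  84.4  26.9]
detector_front 0.43 [542.8 132.1 187.9]
-
beam_mid 0.91 [538.9 128.   73.7]
cell_mark 0.86 [ 355.7 -187.4   14.3]
cell 0.54 [ 352.3 -182.6    4.7]
bench 0.8 [544.5 132.5  -1.8]
stage_end 0.64 [548.6  86.7  23. ]
detector_front 0.88 [540.7  84.4  19.8]
-
beam_mid 0.72 [543.2 130.1  67.7]
cell_mark 0.68 [ 353.6 -182.9   18.6]
cell 0.85 [ 352.7 -179.4   -3.1]
bench 0.58 [543.2 125.9  -0.6]
stage_end 0.59 [540.6  82.4  19.3]
detector_front 0.87 [548.7  80.2  23.6]
[0.54064105 0.13195663 0.19628672] [[-1.74672493e-02  9.99847435e-01 -3.85857199e-05]
 [ 9.99847436e-01  1.74672492e-02 -2.63911274e-06]
 [-1.96472372e-06 -3.86259311e-05 -9.99999999e-01]] 29.338338375091553
```

View pics/w8.png

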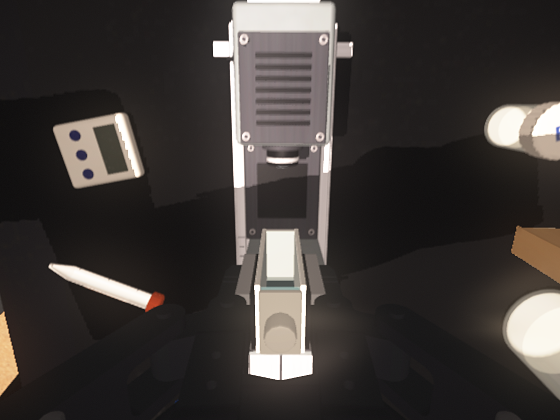

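The view shows the cell in the fingers at about (281,300). The lamp's front edge is at about row 143, its snout at (283,157), and the stage screws at (250,147), (313,147), (252,232) and (311,231).

```bash
python3 - <<'E'
from h import *
p=snap("wrist")
for n,u,v,z in [("s1",250,147,.036),("s2",313,147,.036),("s3",252,232,.036),("s4",311,231,.036),("l1",246,137,.097),("l2",318,137,.097),("l3",243,38,.097),("l4",323,38,.097),("rimL",258,352,.1965+.0345),("rimR",301,352,.1965+.0345)]:
    print(n,np.round(ray(p,u,v,z),1))
print(manip.sense()["tool_pos"])
E
```

```text
s1 [513.8 169.1  36. ]
s2 [567.8 170.1  36. ]
s3 [515.1  91.4  36. ]
s4 [569.4  93.4  36. ]
l1 [516.2 183.   97. ]
l2 [565.2 183.9  97. ]
l3 [514.9 244.3  97. ]
l4 [565.3 245.2  97. ]
rimL [532.6 117.7 231. ]
rimR [548.3 118.  231. ]
[0.54064573 0.13195287 0.19628836]
```

Stage centre is about (541.3,131) with yaw about 1.1°, and the tool already has that yaw. The etched line is 5.4 mm below the TCP, so TCP z goes to 77.4. I descend straight.

```bash
python3 -m handwheel '[[10,-1,0.6,10,0,0,0],[10,0,0,15,0,0,0],[10,0,0,16,0,0,0],[10,0,0,16,0,0,0],[10,0,0,16,0,0,0],[10,0,0,15,0,0,0],[10,0,0,13,0,0,0],[10,0,0,10,0,0,0],[10,0,0,8,0,0,0],[10,0,0,0,0,0,0]]'
python3 - <<'E'
from h import *
p=snap("wrist","w9");a=snap("scene","a9");b=snap("side","b9")
N=["beam_mid","cell_mark","detector_front","stage_end"]
for c in(p,a,b): print('-');look(c,N,1)
s=manip.sense();print(s["tool_pos"],s["wrist_force"],s["gripper_force"],s["opening"])
def crop(c,r,w=400):
    u,v=map(int,px(c,[.541,.131,.08])); i=c["image"][v-r:v+r,u-r:u+r]; return cv2.resize(i,(w,w),interpolation=cv2.INTER_CUBIC)
cv2.imwrite("pics/c9.png",np.hstack([crop(a,45),crop(b,40)]))
for c,r in((a,45),(b,40)):
    u0,v0=map(int,px(c,[.541,.131,.08]))
    print([np.round((np.array(px(c,W))-(u0-r,v0-r))*400/2/r) for W in([.541,.131,.072],[.541,.101,.072],[.541,.161,.072])])
E
```

```text
time_s: 26.25
tool_pos: [0.5409, 0.1308, 0.0768]
eef_rot: [[-0.017, 1.0, -0.001], [1.0, 0.017, -0.0], [-0.0, -0.001, -1.0]]
wrist_force: [-0.2, -0.1, -0.6]
opening: 0.208
gripper_force: 29.3
-
cell_mark 0.85 [541.8 130.   72.5]
stage_end 0.4 [540.7 127.7  70.9]
-
beam_mid 0.94 [543.5 127.7  76.2]
cell_mark 0.65 [ 356.9 -187.9   15.2]
detector_front 0.83 [539.2  83.7  22.4]
stage_end 0.76 [545.8  84.   25.9]
-
beam_mid 0.88 [539.2 134.4  67.4]
cell_mark 0.71 [ 352.  -181.7   18.6]
detector_front 0.64 [547.   82.5  22.4]
stage_end 0.84 [542.2  87.8  24. ]
[0.54126038 0.13094264 0.0773001 ] [ 0.27684063 -0.51118286 -1.47233149] 29.340465366840363 0.21066985662863522
[array([202., 213.]), array([236., 226.]), array([169., 200.])]
[array([204., 217.]), array([220., 232.]), array([188., 202.])]
```

View pics/c9.png

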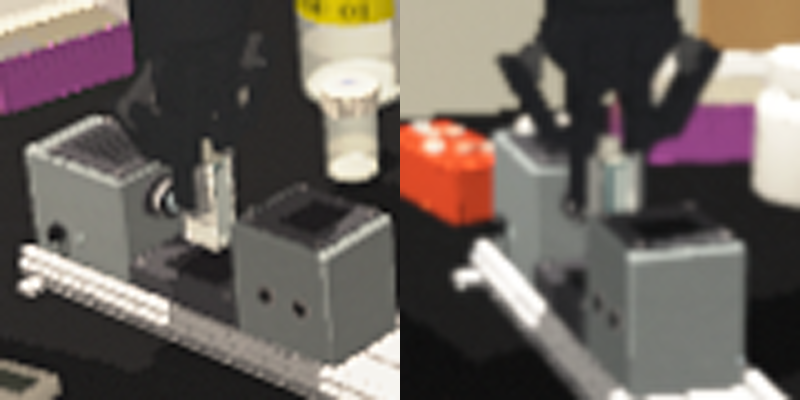

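The picture shows the cell upright between the snouts (left panel about (207,200)), clear of the stage, with wrist forces near zero. Handing in.

```bash
python3 -c "
from rig import manip
print(manip.sign_off())"
```

```text
the job is handed in; nothing more can be done
None
```

The job is handed in at about 26 s: the detector is butted against the stage, and the stoppered cell is held upright, its etched line measured within about 1 mm of lens height, mid-gap to within a few mm, windows facing the lenses, with near-zero wrist force (no score was returned).

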